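# Set the fan spreader of a glue station

### The job

Take the dust cap off the glue bottle and leave it in the steel tray. Then screw the flat spreader underneath it down (clockwise from above) until you feel its rubber seal bite, and carry on only to the next place where the flat blade lies parallel to the wooden strip rail, always less than a quarter turn past the bite. The spreader is thin plastic, so hold it firmly but do not crush it, do not hit or lean on the station, and do not knock or shift the green-capped bottle or the brass weight in the tray.

Things in the scene. Friction and masses are not known exactly. Their poses are not given: they have to be found in the camera images.
- station: Glue station fixed to the table: plywood board 175 x 230 x 15 mm, white glue bottle (68 mm diameter, flat shoulder 95 mm above the table) upright in a wooden cradle, and a strip rail. Origin on the table under the bottle's axis, z up, turned up to 0.6 rad, left or right on the table. The rail runs along the station's y axis, 98 mm from the bottle's axis on its +x side
- rail_mid (a point): Middle of the top of the wooden strip rail, 85 mm above the table; the rail is 230 mm long (along this point's y axis) and 16 mm wide
- cap: Loose white plastic dust cap, a cup upside down, 55 mm outer diameter, 66 mm tall, wall 3 mm, about 30 g; it stands on the bottle's shoulder around the spreader, top 161 mm above the table, and lifts straight off (clear after 66 mm). Origin at the centre of its open rim, z towards the closed top
- blade (a point): Middle of the top edge of the grey spreader's upright blade, on the bottle's axis, 145 to 154 mm above the table, under the cap at first. Blade: 38 mm along this point's y axis, 10 mm thick along x, 32 mm tall, two broad faces alike; crushed above 90 N a side. Parallel to the rail means this y axis along the station's y axis, either way round
- collar (a point): Middle of the top of the spreader's round screw collar (41 mm diameter, 18 mm tall), where the blade begins. It is already on its thread: clockwise from above tightens it and lowers it 0.5 mm per rad. It turns freely (about 0.05 N m) for 0.6 to 4.4 rad, different each time and not to be seen; then the hidden seal bites
- seal (a joint): Bulge of the hidden rubber seal, m: 0 until the bite, then 0.00005 per rad of turning; too small to read against the noise, but the turning moment jumps to about 0.4 N m at the bite and stays so (0.2 to 0.3 when paused). No hard stop, no springing back. The right parallel place comes 0.35 to 1.0 rad after the bite; parallel places before the bite leave it leaking
- tray: Fixed open steel tray, 170 x 140 mm (x by y), 28 mm high, wall and floor 4 mm. Origin at the centre of its underside on the table. A small brass weight (28 mm diameter, 32 mm tall) stands in one corner, 58 mm in +x and 48 mm in +y from the tray's middle; the rest is free
- brass_weight: Brass weight in the tray, 28 mm diameter, 32 mm tall, origin under its middle
- white_glue: Closed white glue bottle with a green cap, 56 mm diameter, 135 mm tall, loose bystander, origin under its middle
Mind the look-alikes: they are no part of the job. Of the things shaped like the tray, the steel one is meant.

How it is judged:
By the outcome, as a careful person would: the job done as asked, in the order asked, and still so for the second after the job is handed in, with the robot touching nothing.
It also fails if it takes over 72 s, if anything falls off the work surface, if the arm or the gripper's body presses on something with over 40 N, if the wrist force passes 120 N, or if a joint passes its speed limit or range.

### The arm

A 6-joint arm with a two-finger parallel gripper is mounted at the origin on the work surface. World frame = base frame: x ahead of the robot, y to its left, z up, the work surface at z = 0. Lengths are in m, angles in degrees, forces in N, time in s.
With the tool pointing down it reaches from about 0.4 to 0.825 m from the base axis. Payload 7 kg.
Tool frame: the origin (TCP) lies midway between the tips of the shut fingers; the grasp point (between the pads) lies 19 mm behind it; z points along the fingers, y is the line along which they close (so a half turn about z gives the same grasp; the last joint's range is limited). The gripper opens to 88 mm and grips with 3 to 60 N. Pads are 19 mm wide; open, the fingers measure 130 mm over their backs; the gripper's body (78 mm by 193 mm) begins 47 mm behind the grasp point.
Start: joints at [-59.295, 20.546, 0.682, 0, -70.136, -16.507], TCP at [0.166, -0.654, 0.203] pointing down, gripper open.
Joint ranges: [-176.03, 176.03], [-82.01, 121.73], [-58.28, 71.71], [-173.87, 95.51], [-174.79, -0.11], [-173.66, 173.66]. Speed limits (degrees/s): [136.94, 136.94, 172.46, 180, 180, 180].

### API

Orientations are given as [roll, pitch, yaw] about the fixed x, y, z axes, in that order (R = Rz(yaw) Ry(pitch) Rx(roll)).
In Python, from plant import r, eyes, workorder gives the robot as it stands.
- The arm moves only by the tool step_arm, never from a script. Its argument "plan" is a list of rows, each a list of 5 numbers: the shift along the tool's x, y, z each as a share of 25 cm, from -1 to 1, then the turn about the tool's z as a share of 60 degrees, from -1 to 1, then the finger opening in mm, from 0 to 87.6. In form: [[x, y, z, turn, jaw], ...]. A call has 1 to 12 rows; each row is the pose to reach, as a shift and turn from the pose commanded when the call began, along the tool's axes at that moment; what a row does not reach only later rows make up. A row lasts 1/12 s, in which the tool goes at most 41.7 mm and 7.16 degrees, less where a joint would pass 70% of its speed; a pose out of reach is approached as far as the arm can. A call with a number of a shift or a turn outside -1 to 1 is refused whole. A call with a gripper value outside its range is refused whole. The fingers move at their own pace and stop on an object; "newtons" is the grip in N (left out, the last holds). Time passes only in rows, so rows that repeat a pose let the fingers close. It gives the time, the measured TCP pose, the force, the opening and the grip force at its end, in the units of the state.
- r.get_state(): the state, without advancing time (a new reading comes with each control period).
- eyes.capture(name): name is "side" or "top"; returns the picture (384x512x3 uint8, red, green, blue); there is no depth.
- eyes.camera_model(name): a dict with "fov_y" (degrees; the focal length in pixels is half the picture's height over the tangent of half this angle, whatever the lens; pixels are square), "cx", "cy" (the principal point, pixels), "world_to_cam" (4x4, takes a point from world to camera coordinates). Camera axes: x right, y up, looking along -z (the intrinsics and any distortion apply to the point x, -y, -z); pixel columns grow to the right and rows downward; lengths in m; the calibration is good to about 2 mm. A picture is of the moment at which its call begins. camera_model takes no time and is no camera call.
- workorder.close_job(): hands the job in; it is judged then, once.
The state is a dict: "time_s": time; "joints": joint angles; "qd": joint speeds; "joint_torque": joint torques, N m; "tcp_pos": TCP position; "eef_rot": TCP orientation; "contact_force": force on the tool from outside, world axes, zero at the start; "moment": the same for the moment, N m; "gripper_width": finger opening in m; "gripper_force": force on a finger pad.
Only numpy, scipy, OpenCV 4.12 (cv2) and the standard library are available. Lean on these libraries where they do the work, as an engineer would, in place of code of your own. Each camera call takes 0.05 s, during which the arm holds its last target. There are 200 camera calls.

## Working session

There is one attempt and no reset: what is moved stays moved. The work goes in short steps, Python scripts to look and compute and a tool call to move; the robot and the scene stay as the last step left them, time stands still between calls to the robot, and variables do not carry over. Pictures are saved under pics/ and viewed, at most 10 in all, crops included, and the job is handed in when it is done.

Besides the shell and the picture viewer there is one more tool, called after "Emit:" as name([rows], argument=value, ...), one row to a line, values as JSON. step_arm: Moves the arm, as the interface text tells. Its arguments: {"type":"object","properties":{"plan":{"type":"array"},"newtons":{"type":"number"}},"required":["plan"]}

```bash
mkdir -p pics; ls
python3 - <<'E'
from plant import r,eyes,workorder
import cv2,numpy as np
for n in("side","top"):
    im=eyes.capture(n); cv2.imwrite(f"pics/{n}0.png",cv2.resize(im[:,:,::-1],None,fx=1.5,fy=1.5,interpolation=cv2.INTER_CUBIC))
    print(n,{k:(np.round(v,4).tolist()) if k=="world_to_cam" else v for k,v in eyes.camera_model(n).items()})
print(r.get_state())
E
```

```text
pics
side {'fov_y': 53.72758606155094, 'cx': 250.6275953026665, 'cy': 192.98517225172398, 'world_to_cam': [[-0.9933, -0.1152, 0.0037, 0.5873], [0.0835, -0.6969, 0.7123, -0.0774], [-0.0795, 0.7079, 0.7019, -0.9295], [0.0, 0.0, 0.0, 1.0]]}
top {'fov_y': 48.09128557579356, 'cx': 249.4966830778117, 'cy': 192.14553832471051, 'world_to_cam': [[0.0228, -0.9996, -0.0146, 0.1108], [0.9945, 0.0212, 0.1023, -0.5704], [-0.102, -0.0169, 0.9946, -1.1716], [0.0, 0.0, 0.0, 1.0]]}
{'time_s': 0.1, 'joints': array([-5.92957339e+01,  2.05873935e+01,  6.40649848e-01, -1.73100539e-02,
       -7.01336467e+01, -1.65050545e+01]), 'qd': array([-0.0755228 , -0.04017502,  0.11564059,  0.03201135,  0.06881878,
       -0.04739216]), 'joint_torque': array([-2.25610340e-03, -5.84161985e+01,  2.93750292e+01,  7.01553404e+00,
        1.01717180e-02, -7.00911687e-05]), 'tcp_pos': array([ 0.16542069, -0.65396105,  0.20252937]), 'eef_rot': array([ 1.79918299e+02, -7.23798748e-03, -1.65806677e+02]), 'contact_force': array([-0.34820839,  0.72919679, -1.17054514]), 'moment': array([-0.0017748 ,  0.01573491,  0.01530741]), 'gripper_force': 0.0, 'gripper_width': 0.08765345325180358}
```

View pics/side0.png

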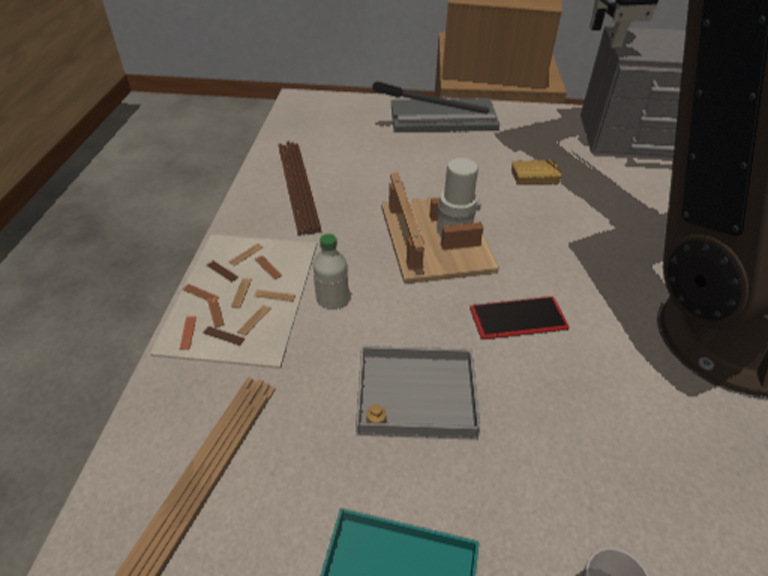

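View pics/top0.png

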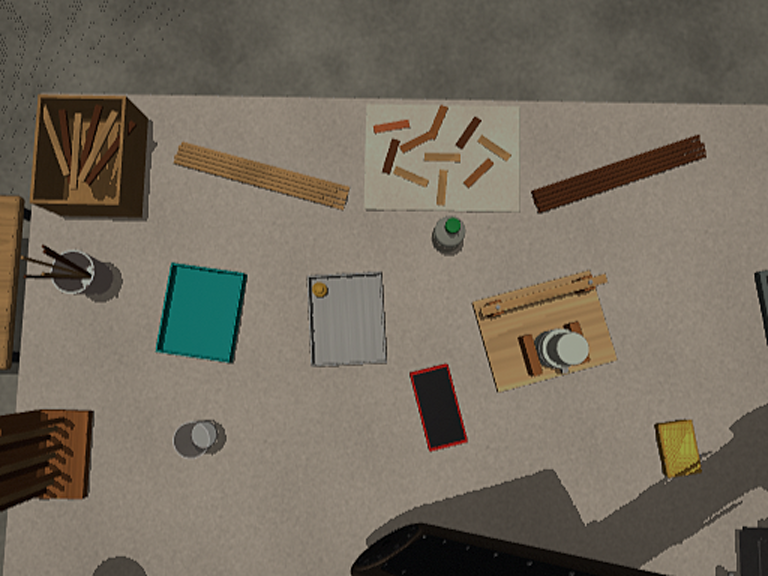

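Side view: the capped bottle is at (460,185) in the 1.5x picture, the rail at (405,220), the green-capped bottle at (331,275), the steel tray at (418,392) and the brass weight at (376,413). Top view: the cap top is at (572,348), the rail runs (480,310)–(605,278), and the tray centre is (347,319).
Tray candidates in the top view are the teal tray (201,313), the grey steel tray (347,319) and the red-rimmed black one (438,407). The grey one fits, since it is steel and holds the brass weight in a corner. I'll confirm with an enlarged crop.

```bash
cat > h.py <<'E'
import numpy as np,cv2
from plant import r,eyes,workorder
def KP(n):
    m=eyes.camera_model(n); f=192/np.tan(np.radians(m["fov_y"]/2)); return f,m["cx"],m["cy"],np.array(m["world_to_cam"])
def proj(n,p):
    f,cx,cy,T=KP(n); c=(T@np.append(p,1)); return np.array([cx+f*c[0]/-c[2],cy-f*c[1]/-c[2]])
def ray(n,u,v):
    f,cx,cy,T=KP(n); d=np.array([(u-cx)/f,-(v-cy)/f,-1]); R=T[:3,:3]; return -R.T@T[:3,3],R.T@d
def onz(n,u,v,z):
    o,d=ray(n,u,v); return o+d*(z-o[2])/d[2]
def tri(a,b):  # pixels side, top
    o1,d1=ray("side",*a);o2,d2=ray("top",*b)
    s=np.linalg.lstsq(np.c_[d1,-d2],o2-o1,rcond=None)[0]
    p,q=o1+d1*s[0],o2+d2*s[1]; return (p+q)/2,np.linalg.norm(p-q)
def crop(im,x,y,w,h,s): return cv2.resize(im[y:y+h,x:x+w],None,fx=s,fy=s,interpolation=cv2.INTER_CUBIC)
E
python3 - <<'E'
from h import *
s=eyes.capture("side")[:,:,::-1];t=eyes.capture("top")[:,:,::-1]
a=np.hstack([crop(t,310,175,100,75,4),crop(s,250,100,100,75,4)])
b=np.hstack([crop(t,195,175,100,75,4),crop(s,230,225,100,75,4)])
cv2.imwrite("pics/c1.png",np.vstack([a,b]))
E
```

```text
(no output)
```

View pics/c1.png

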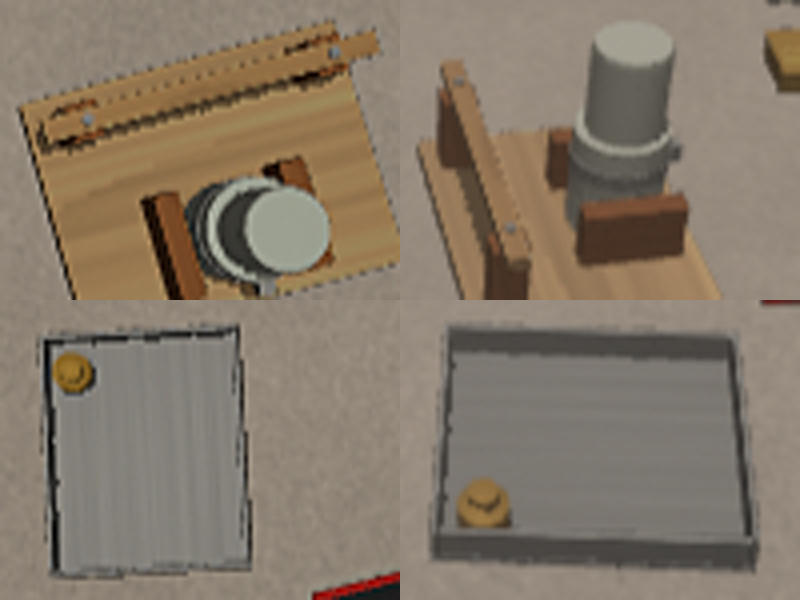

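Crop: cap top ellipse is centred at (287,231) in the top crop and (633,45) in the side crop. Rail screws are at (87,119)/(334,52) in the top and (511,229)/(459,81) in the side. The grey steel tray with the brass weight at (73,372)/(484,503) is confirmed.

Run:
```python
from h import *
T=lambda x,y,x0,y0:((x+.5)/4-.5+x0,(y+.5)/4-.5+y0)
tt=lambda x,y:T(x,y,310,175); ss=lambda x,y:T(x-400,y,250,100)
t2=lambda x,y:T(x,y-300,195,175); s2=lambda x,y:T(x-400,y-300,230,225)
cap=tri(ss(633,45),tt(287,231)); print("cap",cap)
n=tri(ss(511,229),tt(87,119)); f=tri(ss(459,81),tt(334,52)); print("rail",n,f)
d=n[0]-f[0]; yaw=np.degrees(np.arctan2(-d[0],d[1])); print("yaw",yaw,"mid",(n[0]+f[0])/2)
y=np.radians(yaw); print("pred bottle",(n[0]+f[0])[:2]/2-.098*np.array([np.cos(y),np.sin(y)]))
print("brass",tri(s2(484,490),t2(73,372)))
C=[onz("top",*t2(*p),.028) for p in((42,342),(238,328),(250,570),(54,574))]; print(np.round(C,3),np.mean(C,0))
C=[onz("side",*s2(*p),.028) for p in((447,328),(735,338),(755,545),(434,540))]; print(np.round(C,3),np.mean(C,0))
p=tri(((331)/1.5,238/1.5),(453/1.5,226/1.5));print("green",p)
```

```text
cap (array([ 0.46283999, -0.20548869,  0.15761839]), np.float64(0.0012229586317441788))
rail (array([ 0.53364986, -0.09530825,  0.08407635]), np.float64(0.0013876290714430952)) (array([ 0.58187809, -0.25833378,  0.08527415]), np.float64(0.0009643421479369306))
yaw 16.479919785456264 mid [ 0.55776398 -0.17682101  0.08467525]
pred bottle [ 0.46378989 -0.20462158]
brass (array([0.56471792, 0.22563034, 0.03053625]), np.float64(0.0009280921910807794))
[[0.585 0.248 0.028]
 [0.598 0.111 0.028]
 [0.43  0.099 0.028]
 [0.424 0.235 0.028]] [0.5091599  0.17329872 0.028     ]
[[0.599 0.117 0.028]
 [0.434 0.105 0.028]
 [0.424 0.24  0.028]
 [0.587 0.257 0.028]] [0.51124026 0.17989579 0.028     ]
green (array([ 0.66572342, -0.01093433,  0.13413396]), np.float64(0.0028738638849740167))
```

Emit:
step_arm([
  [-0.8,0.725,-0.07,0,87],
  [-0.8,0.725,-0.07,0,87],
  [-0.8,0.725,-0.07,0,87],
  [-0.8,0.725,-0.07,0,87],
  [-0.8,0.725,-0.07,0,87],
  [-0.8,0.725,-0.07,0,87],
  [-0.8,0.725,-0.07,0,87],
  [-0.8,0.725,-0.07,0,87],
])

```text
time_s: 0.87
tcp_pos: [0.317, -0.4268, 0.2217]
eef_rot: [-179.9, 0.1, -165.6]
contact_force: [-0.2, 0.8, -0.3]
gripper_width: 0.0869
gripper_force: 0.0
```

```bash
cat >> h.py <<'E'
def go(p,yaw=None):
    s=r.get_state(); y=np.radians(s["eef_rot"][2]); c,q=np.cos(y),np.sin(y); d=np.array(p)-s["tcp_pos"]
    print("t %.2f"%s["time_s"],"pos",np.round(s["tcp_pos"],4),"rot",np.round(s["eef_rot"],2),"j",np.round(s["joints"],1),"F",np.round(s["contact_force"],1),"M",np.round(s["moment"],2))
    t=0 if yaw is None else -((yaw-s["eef_rot"][2]+180)%360-180)/60
    print("xyz/turn shares",np.round([(d[0]*c+d[1]*q)/.25,(d[0]*q-d[1]*c)/.25,-d[2]/.25,t],4))
E
python3 -c "
from h import *
go([.463,-.205,.22])"
```

```text
t 0.87 pos [ 0.317  -0.4268  0.2217] rot [-1.7995e+02  9.0000e-02 -1.6559e+02] j [-32.3   6.2 -15.8  -0.  -67.9 -43.3] F [-0.2  0.8 -0.3] M [0.03 0.03 0.03]
xyz/turn shares [-0.7864  0.714   0.007   0.    ]
```

Emit:
step_arm([
  [-0.785,0.715,0,0,87],
  [-0.785,0.715,0,0,87],
  [-0.785,0.715,0,0,87],
  [-0.785,0.715,0,0,87],
  [-0.785,0.715,0,0,87],
  [-0.785,0.715,0,0,87],
  [-0.785,0.715,0,0,87],
  [-0.785,0.715,0,0,87],
  [-0.785,0.715,0.12,0,87],
  [-0.785,0.715,0.24,0,87],
  [-0.785,0.715,0.35,0,87],
  [-0.785,0.715,0.35,0,87],
])

```text
time_s: 1.87
tcp_pos: [0.4574, -0.2081, 0.1284]
eef_rot: [179.8, -0.4, -165.9]
contact_force: [-1.1, 0.3, -0.1]
gripper_width: 0.087
gripper_force: 0.0
```

```bash
python3 -c "
from h import *
go([.4633,-.205,.133])
s=eyes.capture('side')[:,:,::-1];t=eyes.capture('top')[:,:,::-1]
cv2.imwrite('pics/g1.png',np.hstack([crop(t,310,175,100,100,4),crop(s,250,70,100,100,4)]))"
```

```text
t 1.87 pos [ 0.4574 -0.2081  0.1284] rot [ 179.78   -0.44 -165.89] j [ -2.1   8.3 -26.4  -0.1 -55.8 -73.7] F [-1.1  0.3 -0.1] M [ 0.03  0.27 -0.01]
xyz/turn shares [-0.026   0.0063 -0.0185  0.    ]
```

View pics/g1.png

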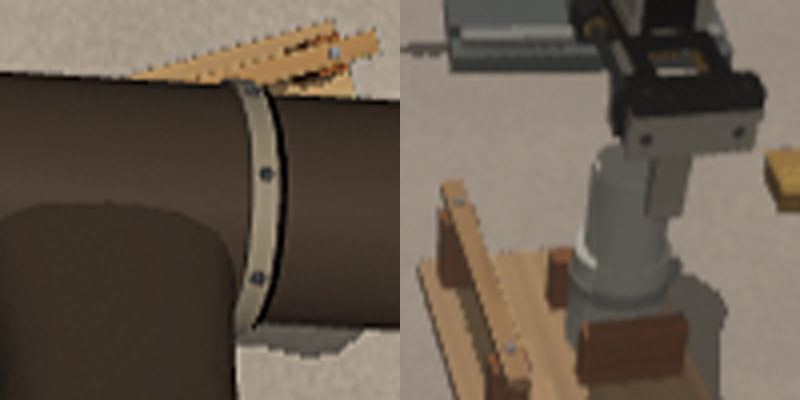

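Side crop: the near finger's tip is at about (664,215) and the cap axis at about x 630. I'll compare that with the finger's predicted projection.

```bash
python3 -c "
from h import *
s=r.get_state(); y=np.radians(s['eef_rot'][2]); ty=np.array([np.sin(y),-np.cos(y),0])
for k in(-1,1):
  for d in(.044,.065):
    for z in(0,.06):
      p=s['tcp_pos']+k*d*ty+[0,0,z]; u=proj('side',p); print(k,d,z,((u-[250,70]+.5)*4-.5)+[400,0])
u=proj('side',[.463,-.205,.161]);print('cap top',((u-[250,70]+.5)*4-.5)+[400,0]);print(s['tcp_pos'],s['qd'])"
```

```text
-1 0.044 0 [617.97587352 158.29017959]
-1 0.044 0.06 [627.24034212  80.10982221]
-1 0.065 0 [611.07440385 142.16163682]
-1 0.065 0.06 [619.921026    64.44945061]
1 0.044 0 [649.14502816 231.1316275 ]
1 0.044 0.06 [660.40264556 151.0637183 ]
1 0.065 0 [657.17026678 249.88638706]
1 0.065 0.06 [668.96928159 169.39284927]
cap top [634.23785546 161.08490155]
[ 0.46077195 -0.20902318  0.13338672] [ 0.09902875 -1.640055    2.50948052  0.60503002 -0.39157886 -0.19245774]
```

Emit:
step_arm([
  [0,0,0,0,70],
  [0,0,0,0,62],
  [0,0,0,0,56],
  [0,0,0,0,45],
  [0,0,0,0,40],
  [0,0,0,0,40],
  [0,0,0,0,40],
  [0,0,0,0,40],
], newtons=15)

```text
time_s: 2.63
tcp_pos: [0.4616, -0.2079, 0.134]
eef_rot: [180.0, 0.0, -165.8]
contact_force: [-1.0, 3.4, 5.8]
gripper_width: 0.0508
gripper_force: 15.4
```

```bash
python3 -c "
from h import *
go([.4633,-.205,.25])
go([.475,.145,.25])"
```

```text
t 2.63 pos [ 0.4616 -0.2079  0.134 ] rot [ 1.7999e+02  5.0000e-02 -1.6579e+02] j [ -2.    8.  -26.   -0.  -56.  -73.8] F [-1.   3.4  5.8] M [ 1.46  0.58 -0.01]
xyz/turn shares [-0.0093  0.0094 -0.4639  0.    ]
t 2.63 pos [ 0.4616 -0.2079  0.134 ] rot [ 1.7999e+02  5.0000e-02 -1.6579e+02] j [ -2.    8.  -26.   -0.  -56.  -73.8] F [-1.   3.4  5.8] M [ 1.46  0.58 -0.01]
xyz/turn shares [-0.3984  1.3551 -0.4639  0.    ]
```

```bash
python3 -c "
from h import *
s=eyes.capture('side')[:,:,::-1]
cv2.imwrite('pics/g2.png',crop(s,270,70,70,70,8))"
```

```text
(no output)
```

View pics/g2.png

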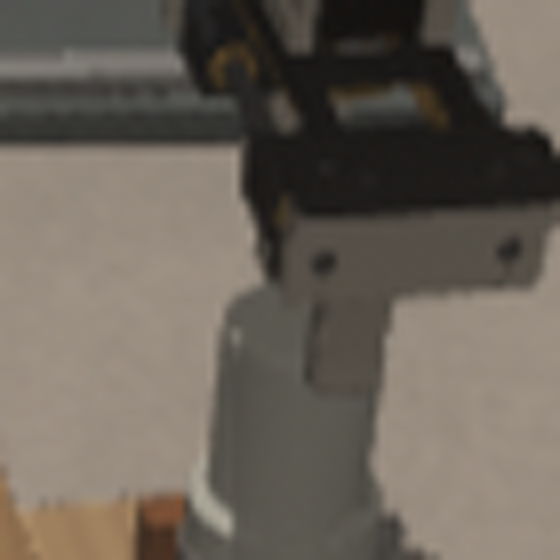

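Column of the finger agrees with the prediction, but the tips sit higher than nominal when open (linkage), gripping only about 9 mm of the cap. I'll regrip 12 mm lower.

Emit:
step_arm([
  [0,0,0,0,66],
  [0,0,0,0,66],
  [-0.009,0.009,0.024,0,66],
  [-0.009,0.009,0.05,0,66],
  [-0.009,0.009,0.05,0,66],
  [-0.009,0.009,0.05,0,56],
  [-0.009,0.009,0.05,0,50],
  [-0.009,0.009,0.05,0,42],
  [-0.009,0.009,0.05,0,42],
  [-0.009,0.009,0.05,0,42],
  [-0.009,0.009,0.05,0,42],
], newtons=15)

```text
time_s: 3.6
tcp_pos: [0.463, -0.2055, 0.1209]
eef_rot: [-180.0, 0.0, -165.8]
contact_force: [-0.7, 0.1, 0.4]
gripper_width: 0.0543
gripper_force: 15.0
```

Emit:
step_arm([
  [0,0,-0.08,0,42],
  [0,0,-0.2,0,42],
  [0,0,-0.33,0,42],
  [0,0,-0.44,0,42],
  [0,0,-0.48,0,42],
  [0,0,-0.48,0,42],
  [-0.05,0.15,-0.48,0,42],
  [-0.09,0.3,-0.48,0,42],
  [-0.14,0.46,-0.48,0,42],
  [-0.19,0.62,-0.48,0,42],
  [-0.22,0.72,-0.48,0,42],
  [-0.22,0.72,-0.48,0,42],
])

```text
time_s: 4.6
tcp_pos: [0.4719, -0.0138, 0.2398]
eef_rot: [180.0, -0.0, -165.6]
contact_force: [-0.2, -0.1, -0.6]
gripper_width: 0.0544
gripper_force: 15.0
```

```bash
python3 -c "
from h import *
go([.48,.17,.24])
s=eyes.capture('side')[:,:,::-1];t=eyes.capture('top')[:,:,::-1]
cv2.imwrite('pics/b1.png',np.hstack([crop(t,340,195,65,65,6),crop(s,275,95,65,65,6)]))"
```

```text
t 4.60 pos [ 0.4719 -0.0138  0.2398] rot [ 1.7995e+02 -4.0000e-02 -1.6561e+02] j [ 22.3  -0.3 -20.4  -0.1 -70.  -97.8] F [-0.2 -0.1 -0.6] M [-0.03  0.03 -0.05]
xyz/turn shares [-0.214   0.7039 -0.0009  0.    ]
```

View pics/b1.png

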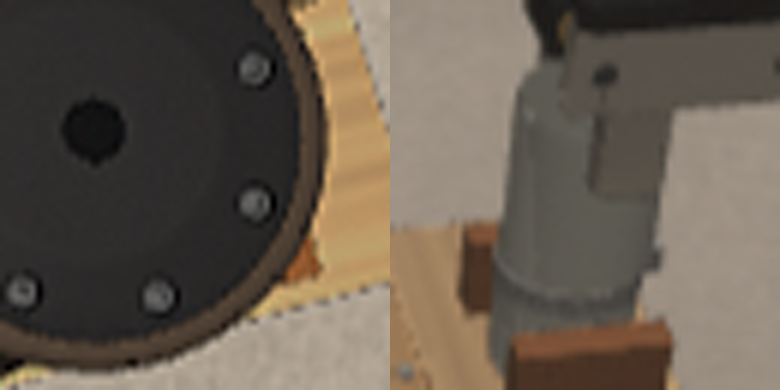

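The view is blocked by the held cap: it is in the gripper at (580,180) of the side half, in front of the bottle. On to the tray.

Emit:
step_arm([
  [-0.05,0.16,0,0,42],
  [-0.1,0.32,0,0,42],
  [-0.15,0.48,0,0,42],
  [-0.2,0.64,0,0,42],
  [-0.214,0.704,0,0,42],
  [-0.214,0.704,0,0,42],
  [-0.214,0.704,0.12,0,42],
  [-0.214,0.704,0.27,0,42],
  [-0.214,0.704,0.42,0,42],
  [-0.214,0.704,0.55,0,42],
  [-0.214,0.704,0.6,0,42],
  [-0.214,0.704,0.6,0,42],
])

```text
time_s: 5.7
tcp_pos: [0.4786, 0.163, 0.0869]
eef_rot: [-179.8, -0.4, -165.9]
contact_force: [0.3, -0.3, -0.2]
gripper_width: 0.0543
gripper_force: 15.0
```

```bash
python3 -c "
from h import *
go([.48,.17,.0315])"
```

```text
t 5.70 pos [0.4786 0.163  0.0869] rot [-179.84   -0.41 -165.94] j [ 4.11e+01  1.13e+01 -2.91e+01 -1.00e-01 -5.00e+01 -1.17e+02] F [ 0.3 -0.3 -0.2] M [-0.04  0.03 -0.06]
xyz/turn shares [-0.0122  0.026   0.2216  0.    ]
```

Emit:
step_arm([
  [0,0,0.08,0,42],
  [0,0,0.15,0,42],
  [0,0,0.2,0,42],
  [0,0,0.225,0,42],
  [0,0,0.23,0,42],
  [0,0,0.23,0,42],
  [0,0,0.23,0,42],
])

```text
time_s: 6.28
tcp_pos: [0.4817, 0.1664, 0.0344]
eef_rot: [180.0, 0.1, -165.8]
contact_force: [0.2, -0.4, -0.9]
gripper_width: 0.0545
gripper_force: 15.0
```

Emit:
step_arm([
  [0,0,0.008,0,42],
  [0,0,0.014,0,42],
  [0,0,0.014,0,42],
  [0,0,0.014,0,42],
])

```text
time_s: 6.62
tcp_pos: [0.4809, 0.1664, 0.03]
eef_rot: [180.0, 0.0, -165.8]
contact_force: [-0.6, 0.2, -0.1]
gripper_width: 0.0544
gripper_force: 15.0
```

Now release gently and lift.

Emit:
step_arm([
  [0,0,0,0,60],
  [0,0,0,0,66],
  [0,0,0,0,70],
  [0,0,0,0,70],
  [0,0,-0.1,0,70],
  [0,0,-0.25,0,70],
  [0,0,-0.4,0,70],
  [0,0,-0.55,0,70],
  [0,0,-0.7,0,70],
  [0,0,-0.8,0,70],
  [0,0,-0.8,0,70],
  [0,0,-0.8,0,70],
])

```text
time_s: 7.62
tcp_pos: [0.4815, 0.1668, 0.2316]
eef_rot: [179.9, 0.2, -165.8]
contact_force: [-0.3, -0.8, -1.2]
gripper_width: 0.0699
gripper_force: 0.0
```

```bash
python3 -c "
from h import *
go([.4633,-.205,.22])
s=eyes.capture('side')[:,:,::-1];t=eyes.capture('top')[:,:,::-1]
a=np.hstack([crop(t,350,195,56,42,7),crop(s,275,100,56,42,7)])
b=np.hstack([crop(t,195,175,98,42,4),crop(s,230,225,98,77,4)[:168]])
cv2.imwrite('pics/b2.png',np.vstack([a,b]))"
```

```text
t 7.62 pos [0.4815 0.1668 0.2316] rot [ 179.9     0.19 -165.8 ] j [  41.2    3.6  -17.4   -0.   -68.8 -117. ] F [-0.3 -0.8 -1.2] M [-0.    0.12 -0.04]
xyz/turn shares [ 0.4352 -1.4241  0.0464  0.    ]
```

View pics/b2.png

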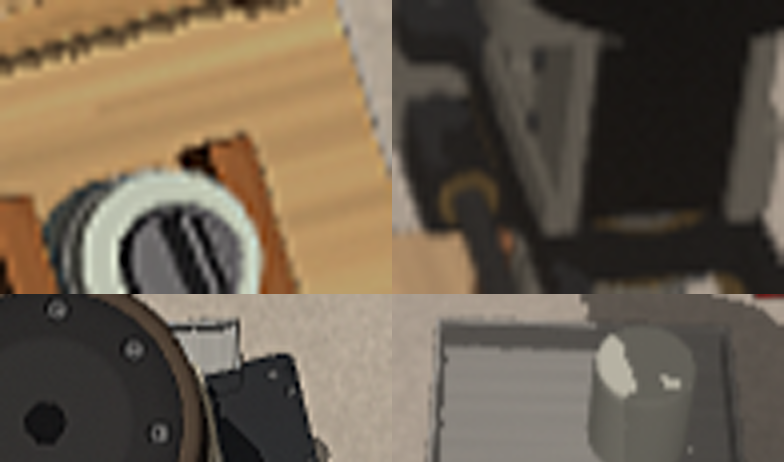

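Top half: the blade's bright top edge runs from about (190,212) down to (225,290) and beyond, inside the collar centred near (185,255). Bottom right: the cap is upright in the tray at (642,390), clear of the brass weight. I'll clear the side view, since the height needs both cameras.

Emit:
step_arm([
  [0.45,0.95,-0.2,-1,70],
  [0.45,0.95,-0.2,-1,70],
  [0.45,0.95,-0.2,-1,70],
  [0.45,0.95,-0.2,-1,70],
  [0.45,0.95,-0.2,-1,70],
  [0.45,0.95,-0.2,-1,70],
  [0.45,0.95,-0.2,-1,70],
  [0.45,0.95,-0.2,-1,70],
  [0.45,0.95,-0.2,-1,70],
  [0.45,0.95,-0.2,-1,70],
])

```text
time_s: 8.55
tcp_pos: [0.3128, 0.3689, 0.2783]
eef_rot: [180.0, -0.2, -105.6]
contact_force: [0.3, -0.1, -0.5]
gripper_width: 0.0701
gripper_force: 0.0
```

```bash
python3 -c "
from h import *
go([.4633,-.205,.22])
s=eyes.capture('side')[:,:,::-1];t=eyes.capture('top')[:,:,::-1]
cv2.imwrite('pics/b3.png',np.hstack([crop(t,355,210,40,44,10),crop(s,285,102,40,44,10)]))"
```

```text
t 8.55 pos [0.3128 0.3689 0.2783] rot [ 1.7998e+02 -1.6000e-01 -1.0560e+02] j [ 73.1  -0.2 -15.3  -0.  -75.1 -88.7] F [ 0.3 -0.1 -0.5] M [ 0.01  0.08 -0.03]
xyz/turn shares [ 2.049  -1.1972  0.2334  0.    ]
```

View pics/b3.png

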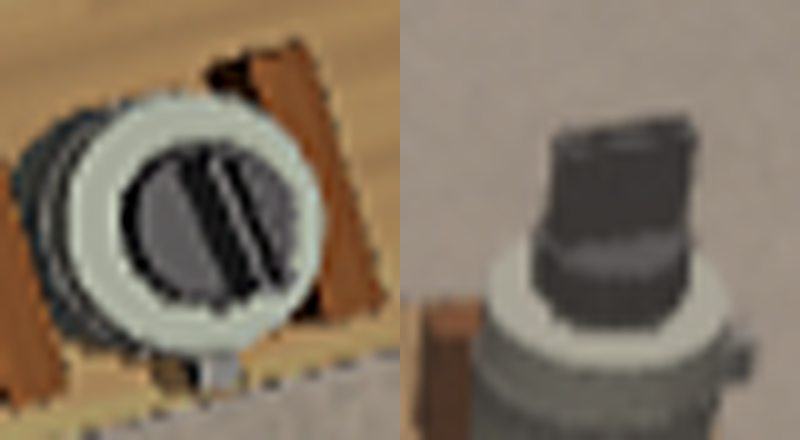

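Top half: the collar disc is centred at about (210,220), with the blade standing at roughly 20° from vertical; its top edge runs from about (220,150) to (270,285). Side half: the blade's top edge runs from (557,140) to (692,125).

```bash
python3 -c "
from h import *
ss=lambda x,y:((x-400+.5)/10-.5+285,(y+.5)/10-.5+102)
tt=lambda x,y:((x+.5)/10-.5+355,(y+.5)/10-.5+210)
a=tri(ss(557,142),tt(222,152));b=tri(ss(692,128),tt(272,283));print(a,b)
d=a[0]-b[0];print('mid',(a[0]+b[0])/2,'len',np.linalg.norm(d),'ang',np.degrees(np.arctan2(d[1],d[0])))
# predicted top-face corners
for z in(.146,.152):
  for ang in(15,20,25):
    q=np.radians(ang);u=np.array([np.cos(q),np.sin(q),0]);v=np.array([-u[1],u[0],0])
    P=[np.array([.4632,-.2053,z])+i*.019*u+j*.005*v for i,j in((1,1),(1,-1),(-1,-1),(-1,1))]
    print(z,ang,'top',[np.round(((proj('top',p)-[355,210]+.5)*10)).astype(int).tolist() for p in P],'side',[np.round(((proj('side',p)-[285,102]+.5)*10)+[400,0]).astype(int).tolist() for p in P])
"
```

```text
(array([ 0.48166107, -0.19745083,  0.14627634]), np.float64(0.0011871369424470335)) (array([ 0.44774684, -0.20953109,  0.14581204]), np.float64(0.0023050537461677357))
mid [ 0.46470396 -0.20349096  0.14604419] len 0.03600448645593073 ang 19.605914670300844
0.146 15 top [[215, 156], [254, 146], [295, 295], [256, 305]] side [[565, 148], [556, 127], [694, 116], [704, 137]]
0.146 20 top [[209, 159], [247, 146], [300, 292], [263, 305]] side [[568, 151], [556, 131], [691, 113], [704, 133]]
0.146 25 top [[203, 163], [240, 147], [306, 288], [269, 304]] side [[572, 154], [557, 134], [687, 110], [703, 130]]
0.152 15 top [[221, 155], [261, 145], [302, 295], [263, 305]] side [[567, 129], [558, 108], [697, 97], [707, 117]]
0.152 20 top [[216, 159], [254, 146], [308, 292], [270, 305]] side [[570, 132], [558, 111], [694, 94], [707, 114]]
0.152 25 top [[210, 163], [247, 146], [313, 288], [276, 304]] side [[574, 135], [559, 115], [690, 91], [706, 110]]
```

Emit:
step_arm([
  [0.96,-0.84,0,-1,60],
  [0.96,-0.84,0,-1,60],
  [0.96,-0.84,0,-1,60],
  [0.96,-0.84,0,-1,60],
  [0.96,-0.84,0,-1,60],
  [0.96,-0.84,0,-1,60],
  [0.96,-0.84,0,-1,60],
  [0.96,-0.84,0,-1,60],
  [0.96,-0.84,0,-1,60],
  [0.96,-0.84,0,-1,60],
])

```text
time_s: 9.48
tcp_pos: [0.4511, 0.0769, 0.2792]
eef_rot: [179.9, -0.0, -45.8]
contact_force: [-0.4, -0.1, 0.6]
gripper_width: 0.0603
gripper_force: 0.0
```

```bash
python3 -c "
from h import *
go([.4633,-.205,.22],19)"
```

```text
t 9.48 pos [0.4511 0.0769 0.2792] rot [ 1.799e+02 -1.000e-02 -4.577e+01] j [ 34.5  -3.  -17.9   0.  -75.2   9.7] F [-0.4 -0.1  0.6] M [-0.01  0.18 -0.03]
xyz/turn shares [ 0.8422  0.7516  0.2368 -1.0795]
```

Emit:
step_arm([
  [0.842,0.752,0.1,-1,50],
  [0.842,0.752,0.1,-1,50],
  [0.842,0.752,0.1,-1,50],
  [0.842,0.752,0.1,-1,50],
  [0.842,0.752,0.1,-1,50],
  [0.842,0.752,0.1,-1,50],
  [0.842,0.752,0.1,-1,50],
  [0.842,0.752,0.2,-1,50],
  [0.842,0.752,0.23,-1,50],
  [0.842,0.752,0.23,-1,50],
  [0.842,0.752,0.23,-1,50],
])

```text
time_s: 10.4
tcp_pos: [0.4609, -0.2024, 0.2207]
eef_rot: [-179.9, 0.2, 14.1]
contact_force: [-0.2, -0.0, 1.0]
gripper_width: 0.0499
gripper_force: 0.0
```

```bash
python3 -c "
from h import *
go([.4633,-.205,.124],19)"
```

```text
t 10.40 pos [ 0.4609 -0.2024  0.2207] rot [-179.94    0.19   14.11] j [ -1.3   3.7 -18.8  -0.  -67.7 105.4] F [-0.2 -0.   1. ] M [-0.09  0.04  0.  ]
xyz/turn shares [ 0.0067  0.0124  0.3867 -0.0816]
```

Emit:
step_arm([
  [0.007,0.011,0.05,-0.08,46],
  [0.007,0.011,0.15,-0.08,46],
  [0.007,0.011,0.25,-0.08,46],
  [0.007,0.011,0.33,-0.08,46],
  [0.007,0.011,0.38,-0.08,46],
  [0.007,0.011,0.387,-0.08,46],
  [0.007,0.011,0.387,-0.08,46],
  [0.007,0.011,0.387,-0.08,46],
])

```text
time_s: 11.07
tcp_pos: [0.4653, -0.2034, 0.1266]
eef_rot: [180.0, -0.1, 18.9]
contact_force: [-0.3, -1.1, 0.1]
gripper_width: 0.0462
gripper_force: 0.0
```

```bash
python3 -c "
from h import *
go([.4633,-.205,.124],19)"
```

```text
t 11.07 pos [ 0.4653 -0.2034  0.1266] rot [ 1.7995e+02 -6.0000e-02  1.8920e+01] j [ -1.4   8.6 -26.4   0.  -54.9 110.3] F [-0.3 -1.1  0.1] M [-0.1   0.15  0.04]
xyz/turn shares [-0.0097  0.0033  0.0104 -0.0013]
```

Emit:
step_arm([
  [-0.007,0.004,0.008,0,40],
  [-0.007,0.004,0.008,0,30],
  [-0.007,0.004,0.008,0,20],
  [-0.007,0.004,0.008,0,12],
  [-0.007,0.004,0.008,0,4],
  [-0.007,0.004,0.008,0,4],
  [-0.007,0.004,0.008,0,4],
  [-0.007,0.004,0.008,0,4],
], newtons=6)

```text
time_s: 11.73
tcp_pos: [0.4636, -0.2049, 0.1241]
eef_rot: [180.0, -0.0, 19.0]
contact_force: [-1.0, 3.6, 4.6]
gripper_width: 0.0048
gripper_force: 2.4
```

```bash
python3 -c "
from h import *
go([.4633,-.205,.124],19)"
```

```text
t 11.73 pos [ 0.4636 -0.2049  0.1241] rot [ 1.7998e+02 -4.0000e-02  1.9000e+01] j [ -1.6   8.7 -26.7   0.  -54.6 110.6] F [-1.   3.6  4.6] M [ 0.97  0.66 -0.02]
xyz/turn shares [-0.0014  0.0001  0.0004  0.0001]
```

Width of 4.8 mm with a side load has the same signature as the first, too-high cap grip. I'll open, go about 4.5 mm lower slowly, and close again.

Emit:
step_arm([
  [0,0,0,0,20],
  [0,0,0,0,30],
  [0,0,0.006,0,30],
  [0,0,0.012,0,30],
  [0,0,0.018,0,30],
  [0,0,0.018,0,30],
  [0,0,0.018,0,30],
], newtons=6)

```text
time_s: 12.32
tcp_pos: [0.463, -0.2049, 0.1187]
eef_rot: [-180.0, 0.0, 19.0]
contact_force: [0.1, -0.3, 0.0]
gripper_width: 0.0302
gripper_force: 0.0
```

```bash
python3 -c "
from h import *
go([.4633,-.205,.1195],19)"
```

```text
t 12.32 pos [ 0.463  -0.2049  0.1187] rot [-1.7998e+02  4.0000e-02  1.9000e+01] j [ -1.6   9.  -27.1  -0.  -54.  110.6] F [ 0.1 -0.3  0. ] M [-0.13  0.08  0.04]
xyz/turn shares [ 0.001  0.001 -0.003 -0.   ]
```

Emit:
step_arm([
  [0,0,0,0,22],
  [0,0,0,0,16],
  [0,0,0,0,12],
  [0,0,0,0,8],
  [0,0,0,0,4],
  [0,0,0,0,4],
  [0,0,0,0,4],
], newtons=6)

```text
time_s: 12.9
tcp_pos: [0.4632, -0.2047, 0.1191]
eef_rot: [-180.0, -0.0, 19.0]
contact_force: [-0.3, 1.4, 0.9]
gripper_width: 0.0101
gripper_force: 5.9
```

```bash
python3 -c "
from h import *
go([.4633,-.205,.1195],19)
s=eyes.capture('side')[:,:,::-1]
cv2.imwrite('pics/k1.png',crop(s,280,85,50,50,12))"
```

```text
t 12.90 pos [ 0.4632 -0.2047  0.1191] rot [-179.99   -0.     19.  ] j [ -1.6   9.  -27.   -0.  -54.  110.6] F [-0.3  1.4  0.9] M [0.59 0.33 0.02]
xyz/turn shares [-0.0001  0.0012 -0.0016  0.    ]
```

Emit:
step_arm([
  [0,-0.002,-0.001,0,4],
  [0,-0.002,-0.001,0,4],
  [0,-0.002,-0.001,0,4],
], newtons=25)

```text
time_s: 13.2
tcp_pos: [0.4631, -0.2045, 0.1193]
eef_rot: [180.0, 0.0, 19.0]
contact_force: [0.4, 0.1, -2.1]
gripper_width: 0.0093
gripper_force: 24.8
```

Emit:
step_arm([
  [0,0,0,0,4],
  [0,0,0,0,4],
  [0,0,0,0,4],
], newtons=45)

```text
time_s: 13.45
tcp_pos: [0.4631, -0.2045, 0.1193]
eef_rot: [-180.0, 0.0, 19.0]
contact_force: [0.3, 0.5, -1.4]
gripper_width: 0.0088
gripper_force: 44.8
```

```bash
python3 -c "
from h import *
go([.4633,-.205,.1195],-73.5)"
```

```text
t 13.45 pos [ 0.4631 -0.2045  0.1193] rot [-1.800e+02  1.000e-02  1.899e+01] j [ -1.6   8.9 -27.1  -0.  -54.  110.5] F [ 0.3  0.5 -1.4] M [0.03 0.04 0.01]
xyz/turn shares [ 1.0000e-04  2.4000e-03 -9.0000e-04  1.5415e+00]
```

Emit:
step_arm([
  [0,0,0.0002,0.08,4],
  [0,0,0.0005,0.17,4],
  [0,0,0.0007,0.25,4],
  [0,0,0.0009,0.33,4],
  [0,0,0.001,0.42,4],
  [0,0,0.001,0.5,4],
])

```text
time_s: 13.95
tcp_pos: [0.463, -0.2041, 0.119]
eef_rot: [-180.0, 0.0, -11.3]
contact_force: [0.1, 3.5, -0.6]
gripper_width: 0.0086
gripper_force: 44.8
```

```bash
python3 -c "
from h import *
go([.4633,-.205,.1195],-73.5)"
```

```text
t 13.95 pos [ 0.463  -0.2041  0.119 ] rot [-1.7997e+02  2.0000e-02 -1.1280e+01] j [ -1.5   9.  -27.1  -0.  -54.   80.3] F [ 0.1  3.5 -0.6] M [1.11 0.19 0.07]
xyz/turn shares [ 0.0019  0.0034 -0.0021  1.037 ]
```

Emit:
step_arm([
  [-0.001,-0.004,0.0002,0.08,4],
  [-0.001,-0.004,0.0004,0.17,4],
  [-0.001,-0.004,0.0006,0.25,4],
  [-0.001,-0.004,0.0008,0.33,4],
  [-0.001,-0.004,0.001,0.42,4],
  [-0.001,-0.004,0.0012,0.5,4],
  [-0.001,-0.004,0.0014,0.58,4],
  [-0.001,-0.004,0.0015,0.67,4],
  [-0.001,-0.004,0.0016,0.75,4],
])

```text
time_s: 14.7
tcp_pos: [0.4634, -0.203, 0.1187]
eef_rot: [-180.0, 0.0, -56.2]
contact_force: [1.1, 3.7, -0.9]
gripper_width: 0.0089
gripper_force: 45.1
```

```bash
python3 -c "
from h import *
go([.4633,-.205,.1195],-73.5)"
```

```text
t 14.70 pos [ 0.4634 -0.203   0.1187] rot [-179.97    0.    -56.23] j [ -1.4   8.9 -27.2  -0.  -53.9  35.2] F [ 1.1  3.7 -0.9] M [ 1.16 -0.23  0.4 ]
xyz/turn shares [ 0.0064  0.0047 -0.0033  0.2878]
```

The moment jumped from 0.07 to 0.40 N m, so the seal has bitten (≤75° turned, inside the 36–73° window that fits this parallel). Only about 17.3° is left to the parallel place.

Emit:
step_arm([
  [-0.002,-0.002,0.0002,0.07,4],
  [-0.002,-0.002,0.0004,0.14,4],
  [-0.002,-0.002,0.0005,0.21,4],
  [-0.002,-0.002,0.0006,0.27,4],
  [-0.002,-0.002,0.0006,0.288,4],
  [-0.002,-0.002,0.0006,0.288,4],
  [-0.002,-0.002,0.0006,0.288,4],
])

```text
time_s: 15.28
tcp_pos: [0.4636, -0.2026, 0.1186]
eef_rot: [-180.0, -0.0, -73.2]
contact_force: [2.4, 2.0, -2.0]
gripper_width: 0.0091
gripper_force: 45.0
```

```bash
python3 -c "
from h import *
go([.4633,-.205,.1195],-73.5)"
```

```text
t 15.28 pos [ 0.4636 -0.2026  0.1186] rot [-1.7996e+02 -1.0000e-02 -7.3160e+01] j [ -1.3   8.9 -27.2  -0.  -53.8  18.2] F [ 2.4  2.  -2. ] M [ 0.76 -0.69  0.37]
xyz/turn shares [ 0.0089  0.0039 -0.0036  0.0057]
```

Emit:
step_arm([
  [0,0,0,0,14],
  [0,0,0,0,24],
  [0,0,0,0,34],
  [0,0,0,0,40],
  [0,0,-0.06,0,40],
  [0,0,-0.16,0,40],
  [0,0,-0.28,0,40],
  [0,0,-0.4,0,40],
  [0,0,-0.52,0,40],
  [0,0,-0.56,0,40],
  [0,0,-0.56,0,40],
])

```text
time_s: 16.2
tcp_pos: [0.4645, -0.2033, 0.2619]
eef_rot: [-179.7, -0.2, -73.3]
contact_force: [-0.3, 0.1, -0.9]
gripper_width: 0.0402
gripper_force: 0.0
```

```bash
python3 -c "
from h import *
go([.455,.01,.28]);go([.33,.34,.28])"
```

```text
t 16.20 pos [ 0.4645 -0.2033  0.2619] rot [-1.7972e+02 -1.5000e-01 -7.3270e+01] j [ -1.4   2.3 -14.9   0.1 -72.5  18.1] F [-0.3  0.1 -0.9] M [-0.    0.1   0.01]
xyz/turn shares [-0.828  -0.2089 -0.0723  0.    ]
t 16.20 pos [ 0.4645 -0.2033  0.2619] rot [-1.7972e+02 -1.5000e-01 -7.3270e+01] j [ -1.4   2.3 -14.9   0.1 -72.5  18.1] F [-0.3  0.1 -0.9] M [-0.    0.1   0.01]
xyz/turn shares [-2.236  -0.11   -0.0723  0.    ]
```

Emit:
step_arm([
  [-0.83,-0.21,-0.07,0,40],
  [-0.83,-0.21,-0.07,0,40],
  [-0.83,-0.21,-0.07,0,40],
  [-0.83,-0.21,-0.07,0,40],
  [-0.83,-0.21,-0.07,0,40],
  [-0.83,-0.21,-0.07,0,40],
  [-0.83,-0.21,-0.07,0,40],
])

```text
time_s: 16.78
tcp_pos: [0.4533, 0.0134, 0.2754]
eef_rot: [180.0, 0.0, -73.0]
contact_force: [-0.4, -0.4, -1.1]
gripper_width: 0.0399
gripper_force: 0.0
```

Emit:
step_arm([
  [-1,0.18,0,0,40],
  [-1,0.18,0,0,40],
  [-1,0.18,0,0,40],
  [-1,0.18,0,0,40],
  [-1,0.18,0,0,40],
  [-1,0.18,0,0,40],
  [-1,0.18,0,0,40],
  [-1,0.18,0,0,40],
  [-1,0.18,0,0,40],
])

```text
time_s: 17.53
tcp_pos: [0.3387, 0.237, 0.2753]
eef_rot: [179.9, -0.1, -73.2]
contact_force: [0.2, -0.1, -0.1]
gripper_width: 0.0402
gripper_force: 0.0
```

```bash
python3 -c "
from h import *
go([.4633,-.205,.22])
s=eyes.capture('side')[:,:,::-1];t=eyes.capture('top')[:,:,::-1]
a=np.hstack([crop(t,310,175,100,75,4),crop(s,250,100,100,75,4)])
b=np.hstack([crop(t,355,205,40,30,10),crop(s,230,225,100,75,4)])
cv2.imwrite('pics/f1.png',np.vstack([a,b]))"
```

```text
t 17.53 pos [0.3387 0.237  0.2753] rot [ 1.7993e+02 -7.0000e-02 -7.3230e+01] j [ 62.6  -7.8 -22.6  -0.  -75.3 -45.9] F [ 0.2 -0.1 -0.1] M [ 0.04  0.09 -0.02]
xyz/turn shares [1.8365 0.0328 0.2211 0.    ]
```

View pics/f1.png

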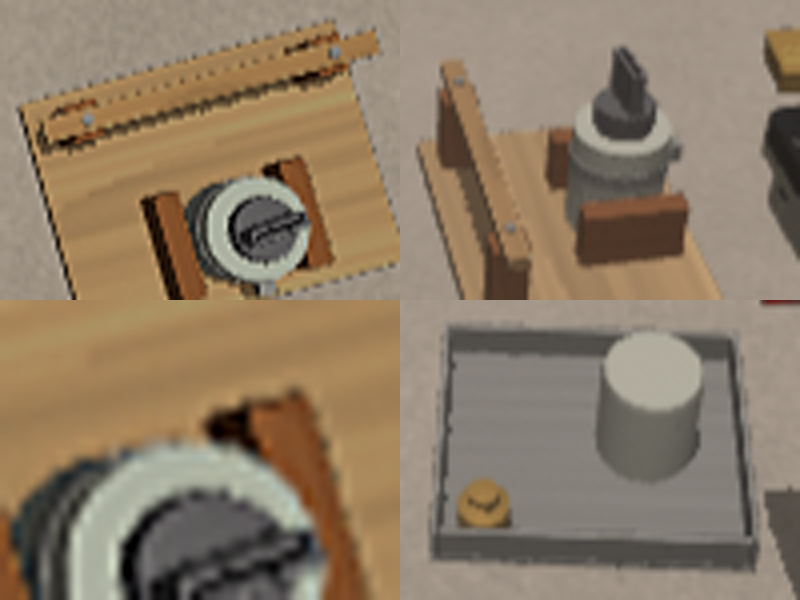

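In the top view the blade edge runs from (140,583) to (310,540) in the 10x crop, a slope of 14°. The rail's slope through its screws is 15°, so they are parallel. The cap stands upright in the steel tray, and the brass weight has not moved.

```bash
python3 -c "
from plant import workorder
print(workorder.close_job())"
```

```text
the job is handed in; nothing more can be done
None
```

The job is handed in: the dust cap stands in the steel tray, and the spreader was turned past its seal bite (0.07 to 0.40 N m) to the next parallel place, with the blade within about 1–2° of the rail in the last picture.

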